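# Stop the pasta sheeter, set it to thick, reset the stop

### The arm

A 7-joint arm with a two-finger parallel gripper is mounted at the origin on the work surface. World frame = base frame: x ahead of the robot, y to its left, z up, the work surface at z = 0. Lengths are in m, angles in rad, forces in N, time in s.
With the tool pointing down it reaches from about 0.35 to 0.775 m from the base axis. Payload 3.1 kg.
Tool frame: the origin (TCP) lies midway between the tips of the shut fingers; the grasp point (between the pads) lies 19 mm behind it; z points along the fingers, y is the line along which they close (so a half turn about z gives the same grasp; the last joint's range is limited). The gripper opens to 85 mm and grips with 20 to 120 N. Pads are 22 mm wide; open, the fingers measure 114 mm over their backs; the gripper's body (76 mm by 85 mm) begins 54 mm behind the grasp point. The pads swing forward as they close: fully open they stand 13 mm farther back than shut.
Start: joints at [-1.281, 0.311, 0.014, 1.512, -0.004, 1.319, -0.027], TCP at [0.179, 0.52, 0.204] pointing down, gripper open.
Joint ranges: [-2.7, 2.7], [-0.3, 1.91], [-1.27, 1.3], [0.12, 2.57], [-1.44, 4.58], [0.2, 2.03], [-3.05, 3.05]. Speed limits (rad/s): [2.79, 2.79, 3.14, 3.14, 3.14, 3.14, 3.14].

### API

Orientations are given as a unit quaternion [w, x, y, z].
In Python, from bench import get_state, get_image, close_job gives the robot as it stands. The module is installed in compiled form; this text tells all that it offers.
- The arm moves only by the tool arm_command, never from a script. Its argument "increments" is one flat list of numbers, 5 for each row, row after row: the shift along the tool's x, y, z in mm, then the turn about the tool's z in rad, then the finger opening in mm, from 0 to 85.4. A call has 1 to 10 rows; each row is the pose to reach, as a shift and turn from the pose commanded when the call began, along the tool's axes at that moment; what a row does not reach only later rows make up. A row lasts 1/10 s, in which the tool goes at most 50 mm and 8.59 degrees, less where a joint would pass 70% of its speed; a pose out of reach is approached as far as the arm can. A call with a gripper value outside its range is refused whole. The fingers move at their own pace and stop on an object; "grip_force" is the grip in N (left out, the last holds). Time passes only in rows, so rows that repeat a pose let the fingers close. It gives the time, the measured TCP pose, the force, the opening and the grip force at its end, in the units of the state.
- get_state(): the state, without advancing time (a new reading comes with each control period).
- get_image(name): name is "scene" or "top"; returns a dict with "pixels" (384x512x3 uint8, red, green, blue), "intrinsics" (3x3 intrinsics, pixels), "distortion" ([k1, k2, p1, p2, k3] as OpenCV has them; the pictures are not rectified), "position" and "attitude" of the camera in the world. Camera axes: x right, y down, z forward; pixel columns grow to the right and rows downward; lengths in m; the calibration is good to about 2 mm. A picture is of the moment at which its call begins. There is no depth.
- close_job(): hands the job in; it is judged then, once.
The state is a dict: "time": time; "joint_pos": joint angles; "qd": joint speeds; "effort": joint torques, N m; "tcp_pos": TCP position; "eef_rot": TCP orientation; "ft_force": force on the tool from outside, world axes, zero at the start; "moment": the same for the moment, N m; "grip_width": opening from 0.0 (shut) to 1.0 (fully open); "finger_force": force on a finger pad.
Only numpy, scipy, OpenCV 4.12 (cv2) and the standard library are available. Lean on these libraries where they do the work, as an engineer would, in place of code of your own. Each camera call takes 0.05 s, during which the arm holds its last target. There are 200 camera calls.

### The job

Set the pasta sheeter to its thickest setting, with the machine stopped: press the big red mushroom stop on the grey and yellow station down until it latches and stays down by itself, then slide the black thickness grip all the way to its end stop at the green dot (the robot's left), and only then turn the red head clockwise so that it unlatches and springs fully up again. Leave the tableware around it standing where it is.

Things in the scene. Friction and masses are not known exactly. Their poses are not given: they have to be found in the camera images.
- station: Fixed grey console with a yellow plate, left or right of the sheeter. 130 mm wide (y), x from -70 to +85 mm; origin under it on the table. Its top slopes up away from the robot at 30 degrees, from 55 mm high at x = -70 mm to 130 mm at x = +60 mm; the red mushroom stop is in its middle, its axis leaning 30 degrees from vertical towards -x (its front).
- stop_top (a point): Centre of the top of the red round mushroom head (60 mm diameter, 26 mm thick). z is the button's axis, out of the sloping plate; y lies level across the console. Goes down with the head, does not turn with it. 56 mm above the plate along the axis when up, 45 mm when latched (head's underside then 19 mm above the plate). Under the head: a black neck 48 mm wide, 10 mm high, and a thin stem.
- stop_press (a joint): How far the mushroom head is pressed in (m): 0 = fully up, 0.014 = bottom. Spring-loaded, 1.5 to 4 N. Pressed beyond 0.012 it clicks and then stays latched at about 0.011 when let go. It can be let up again only by turning the head.
- stop_turn (a joint): How far the red head is turned clockwise, seen from outside along its axis (rad): 0 at the start, stop at 1.2. Turned by 0.6 or more, the latch lets go and the head springs up as soon as nothing holds it down; it then stays turned. Needs 0.06 N m. Must be near 0 for a press to latch.
- sheeter: Fixed white electric pasta sheeter, 220 mm wide (y), x from -60 to +210 mm, origin on the table under the middle of its front deck. The flat front deck (x -60 to +75 mm) is 66 mm high; behind it (x above +75 mm) stands the roller housing, 150 mm high at its front, with rollers and side cheeks up to 235 mm.
- thickness_top (a point): Centre of the top of the black thickness grip, an upright bar 64 mm long (x), 18 mm thick (y), its top 47 mm and its underside 11 mm above the deck. Axes as the sheeter's. The grip slides along the sheeter's y.
- thickness (a joint): Position of the thickness grip (m): 0 = thin end, 0.10 = thick end stop (+y of the sheeter, the robot's left, with the green dot and the widest mark). Friction 2 N; stays where it is left.
- thick_end (a point): Where point thickness_top is when the grip is at the thick end stop.
- tumbler: Bystander: glass tumbler, 68 mm diameter, 90 mm high, beside the station. Origin: centre of its underside.
- pepper_mill: Bystander: wooden pepper mill, 54 mm diameter, 172 mm high, behind the station. Origin: centre of its underside.
- spice_jar: Bystander: jar with a red cap, 44 mm diameter, 75 mm high, beside the right-hand side of the sheeter. Origin: centre of its underside.
- cheese_bowl: Bystander: red bowl, 110 mm diameter, 45 mm high, at the front left. Origin: centre of its underside.
- salt_dish: Bystander: low glass dish, 72 mm diameter, 34 mm high, at the front right. Origin: centre of its underside.
- carafe: Bystander: green glass carafe, 84 mm diameter, 240 mm high, on the right side. Origin: centre of its underside.
- spoon: Bystander: steel spoon, 190 mm long, lying on the right side. Origin: middle of it, on the table.
There are look-alikes about, which are no part of the job. Of the things that look like the station, the larger one is meant.

How it is judged:
By the outcome, as a careful person would: the job done as asked, in the order asked, and still so for the second after the job is handed in, with the robot touching nothing.
It also fails if it takes over 61 s, if anything falls off the work surface, if the arm or the gripper's body presses on something with over 40 N, if the wrist force passes 120 N, or if a joint passes its speed limit or range.

## Working session

There is one attempt and no reset: what is moved stays moved. The work goes in short steps, Python scripts to look and compute and a tool call to move; the robot and the scene stay as the last step left them, time stands still between calls to the robot, and variables do not carry over. Pictures are saved under pics/ and viewed, at most 10 in all, crops included, and the job is handed in when it is done.

Besides the shell and the picture viewer there is one more tool, called after ">>>" as name(argument=value, ...), one argument or row to a line, values as JSON. arm_command: Moves the arm, as the interface text tells. Its arguments: {"type":"object","properties":{"increments":{"type":"array","items":{"type":"number"}},"grip_force":{"type":"number"}},"required":["increments"]}

```bash
mkdir -p pics; cat > h.py <<'E'
import numpy as np, cv2
from bench import get_state, get_image
from scipy.spatial.transform import Rotation as R
def cam(n):
    d=get_image(n); return d
def rot(a):
    a=np.array(a,float)
    return a if a.shape==(3,3) else R.from_quat(np.roll(a,-1)).as_matrix()
def ray(d,uv):
    p=cv2.undistortPoints(np.array([[uv]],float),np.array(d['intrinsics']),np.array(d['distortion']))[0,0]
    return np.array(d['position']),rot(d['attitude'])@np.r_[p,1]
def proj(d,P):
    Rm=rot(d['attitude']); P=np.atleast_2d(P)
    return cv2.projectPoints(((P-d['position'])@Rm),np.zeros(3),np.zeros(3),np.array(d['intrinsics']),np.array(d['distortion']))[0][:,0]
def onz(d,uv,z):
    o,v=ray(d,uv); return o+v*(z-o[2])/v[2]
def tri(d1,u1,d2,u2):
    (a,v),(b,w)=ray(d1,u1),ray(d2,u2)
    s=np.linalg.lstsq(np.c_[v,-w],b-a,rcond=None)[0]
    p,q=a+v*s[0],b+w*s[1]; return (p+q)/2,np.linalg.norm(p-q)
E
python3 - <<'E'
from h import *
import pickle
ds={}
for n in('scene','top'):
    d=cam(n); ds[n]=d
    cv2.imwrite(f'pics/{n}0.png',cv2.resize(d['pixels'][:,:,::-1],(800,600),interpolation=cv2.INTER_CUBIC))
    print(n,d['position'],d['attitude'],d['intrinsics'])
pickle.dump(ds,open('d0.pkl','wb'))
print(get_state())
E
```

```text
scene [ 1.18293476 -0.34133978  0.91588971] [-0.30939182  0.76978946  0.52036443 -0.20229125] [[346.85270142   0.         254.40914587]
 [  0.         346.85270142 197.75356184]
 [  0.           0.           1.        ]]
top [ 0.42564647 -0.0801137   1.37559354] [ 0.02934553 -0.70200379  0.71097749 -0.02899198] [[391.49656131   0.         254.58497147]
 [  0.         391.49656131 194.45916311]
 [  0.           0.           1.        ]]
{'time': 0.1, 'joint_pos': array([-1.28069039,  0.31169615,  0.01401312,  1.5128801 , -0.00441194,
        1.31919416, -0.02719894]), 'qd': array([-0.0022547 , -0.0009673 ,  0.00032804, -0.00375677,  0.00048656,
        0.00031615, -0.00027128]), 'effort': array([ 8.86563394e-04, -3.80849862e+01,  1.46622956e-01, -2.31242037e+01,
        1.21758651e-02,  7.98455469e-03,  2.82469267e-05]), 'tcp_pos': array([0.17892919, 0.51933791, 0.20300881]), 'eef_rot': array([-1.35167500e-04,  1.65115507e-01,  9.86273652e-01, -1.06488868e-03]), 'ft_force': array([-0.03228731,  0.71982339,  0.36063822]), 'moment': array([ 0.00899564, -0.01897664,  0.01026519]), 'finger_force': 0.0, 'grip_width': 1.0003510484698641}
```

View pics/scene0.png

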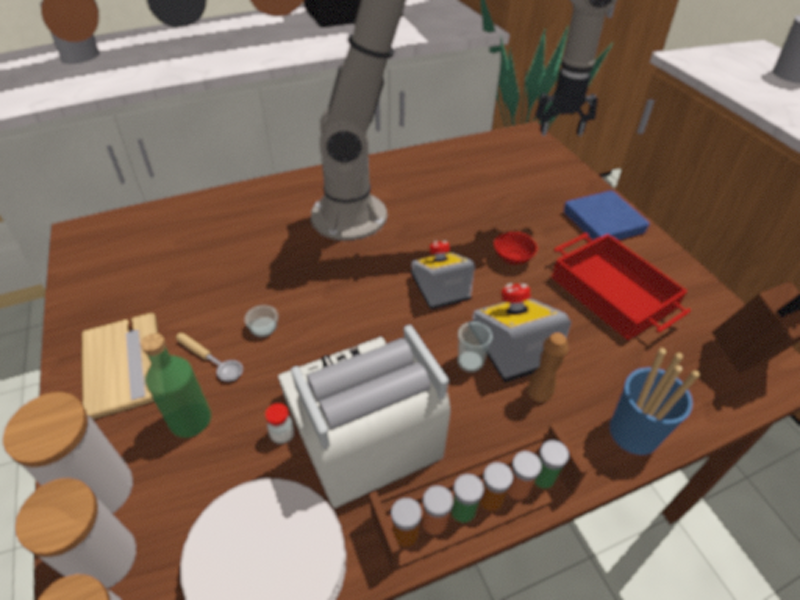

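View pics/top0.png

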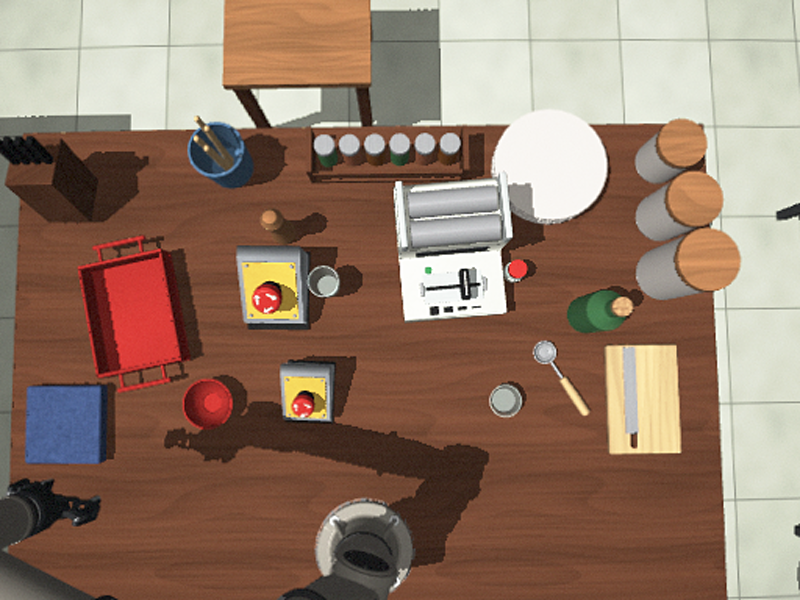

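The top view shows two red mushroom stations: one with its head at (267,298), about 65 px wide, next to the tumbler and in front of the pepper mill, and one with its head at (303,404), about 50 px wide. The larger at (267,298) fits the description. The sheeter grip is at (467,283) and the green dot at (428,270). I'll confirm this in enlarged crops.

```bash
python3 - <<'E'
from h import *
import pickle
ds=pickle.load(open('d0.pkl','rb'))
t=ds['top']['pixels'][:,:,::-1]; s=ds['scene']['pixels'][:,:,::-1]
z=lambda i,x,y,w,h,f:cv2.resize(i[y:y+h,x:x+w],None,fx=f,fy=f,interpolation=cv2.INTER_CUBIC)
cv2.imwrite('pics/c1.png',z(t,140,130,200,150,4))
cv2.imwrite('pics/c2.png',z(s,170,140,200,150,4))
for n,i in(('top',t),('scene',s)):
    hsv=cv2.cvtColor(i,cv2.COLOR_BGR2HSV)
    m=(((hsv[...,0]<8)|(hsv[...,0]>172))&(hsv[...,1]>170)&(hsv[...,2]>90)).astype(np.uint8)
    k,l,st,c=cv2.connectedComponentsWithStats(m)
    for j in range(1,k):
        if st[j,4]>25: print(n,st[j],c[j].round(1))
E
```

```text
top [  49  151   67  100 3750] [ 85.1 200.7]
top [325 166  13  12 116] [331.1 171.6]
top [162 182  18  18 198] [170.7 190.4]
top [117 242  32  33 685] [134.2 257.2]
top [187 253  14  13 107] [193.8 258.5]
scene [315 148  30  20 445] [329.7 157.4]
scene [ 354  149   88   68 2523] [397.7 181.5]
scene [274 154  15   9  73] [281.  158.3]
scene [321 181  19  12 138] [330.1 188. ]
scene [169 257  16  15 175] [176.4 263.8]
```

View pics/c1.png

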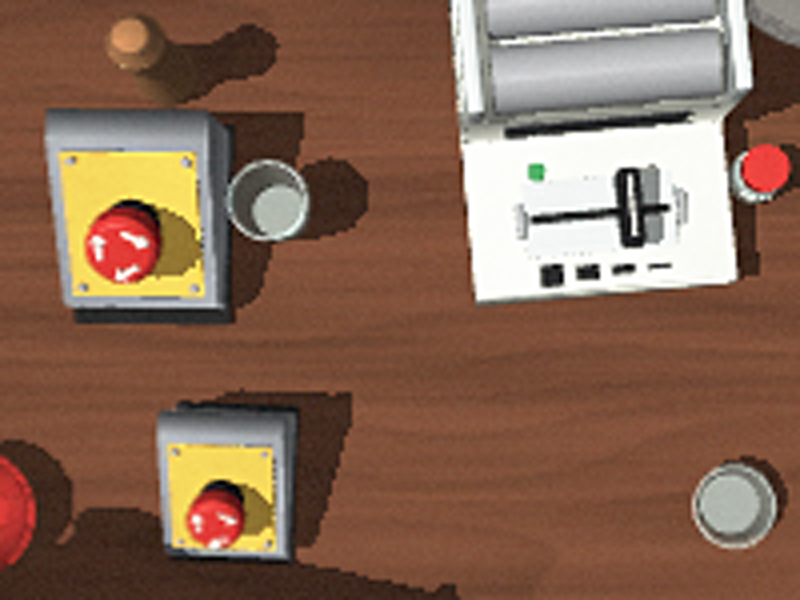

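View pics/c2.png

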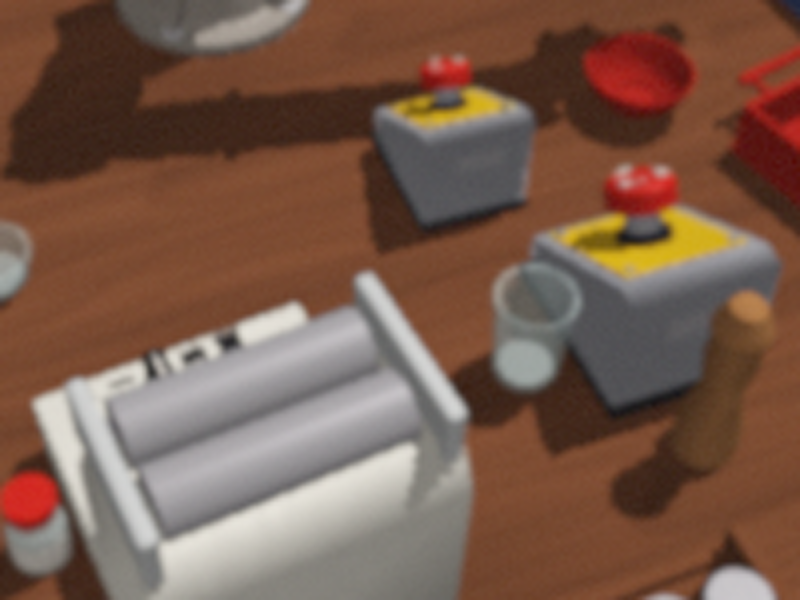

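The larger station is at crop (124,245) and the smaller at (215,515). The larger one also has the tumbler and mill beside it, so that is the one meant. In the scene view its head is at crop (641,189). The grip is at crop (630,207) and the green dot at (537,172). The next step is to fit poses.

```bash
python3 - <<'E'
from h import *
import pickle
from scipy.optimize import least_squares
ds=pickle.load(open('d0.pkl','rb')); T,S=ds['top'],ds['scene']
t=lambda u,v:(140+(u+.5)/4-.5,130+(v+.5)/4-.5)
s=lambda u,v:(170+(u+.5)/4-.5,140+(v+.5)/4-.5)
print('head mid',tri(T,t(124,245),S,s(641,189)))
print('deck FL',tri(T,t(478,302),S,s(300,308)),'FR',tri(T,t(735,282),S,s(38,402)))
print('deckz66 FL,FR',onz(T,t(478,302),.066),onz(T,t(735,282),.066))
print('grip top ',tri(T,t(628,207),S,s(152,362)), onz(T,t(628,207),.113),'ends',onz(T,t(631,170),.113),onz(T,t(631,246),.113))
print('jar',onz(T,t(766,168),.075),'tumbler',onz(T,t(270,200),.09),'mill',onz(T,t(133,42),.172))
# station fit: x,y,yaw,a(half screw y),b1,b2 slope coords
def W(p,L): 
    c,q=np.cos(p[2]),np.sin(p[2]); L=np.atleast_2d(L)
    return np.c_[p[0]+c*L[:,0]-q*L[:,1],p[1]+q*L[:,0]+c*L[:,1],L[:,2]]
pl=lambda x,y:[x,y,.055+(x+.07)*np.tan(np.pi/6)]
n=np.array([-.5,0,.866])
obs=np.array([t(70,162),t(187,162),t(83,288),t(193,290),t(124,245),s(641,189)])
def f(p):
    a,bx=p[3],p[4]
    c=np.array(pl(-.005,0))+.043*n
    P=W(p,[pl(-.005+bx,a),pl(-.005+bx,-a),pl(-.005-bx,a),pl(-.005-bx,-a),c])
    return np.r_[(proj(T,P)-obs[:5]).ravel(),(proj(S,P[4:])-obs[5:]).ravel()]
r=least_squares(f,[.55,.2,0,.05,.05]); print('station',r.x,f(r.x).round(1))
c=np.array(pl(-.005,0)); print('stop_top',W(r.x,[c+.056*n]), 'n',W(np.r_[0,0,r.x[2]],[n]))
# other side: scene outline points console back corners
print(get_state()['tcp_pos'])
E
```

```text
head mid (array([0.54399136, 0.18912883, 0.13185768]), np.float64(0.0024062417699628924))
deck FL (array([ 0.49960072, -0.09171998,  0.0572155 ]), np.float64(0.006960359014487394)) FR (array([ 0.51310417, -0.31058219,  0.05557486]), np.float64(0.003993891353950369))
deckz66 FL,FR [ 0.49793571 -0.09489494  0.066     ] [ 0.51195188 -0.3107131   0.066     ]
grip top  (array([ 0.56765437, -0.22101908,  0.12853482]), np.float64(0.0115054245995016)) [ 0.57095636 -0.21713893  0.113     ] ends [ 0.60119756 -0.22024161  0.113     ] [ 0.53915132 -0.2188813   0.113     ]
jar [ 0.6067906  -0.33780028  0.075     ] tumbler [0.58321399 0.07620037 0.09      ] mill [0.69899914 0.17329147 0.172     ]
station [ 0.56809938  0.18892168 -0.03056046  0.04698974  0.04962093] [ 0.  -0.5 -0.3 -0.  -0.1 -0.3  0.2 -0.3 -0.4  0.6 -0.7 -0. ]
stop_top [[0.53511478 0.18993002 0.14102377]] n [[-0.49976653  0.01527785  0.866     ]]
[0.17892919 0.51933791 0.20300881]
```

Residuals are under 1 px, and the measured mid-head height of 0.132 m agrees with the 0.130 m the text implies. The deck height comes out at about 0.06, near enough. I'll plan the press next.

```bash
cat >> h.py <<'E'
def go(p,yaw=None,s=None):
    s=s or get_state(); M=rot(s['eef_rot']); d=M.T@(np.array(p)-s['tcp_pos'])*1000
    cur=np.arctan2(-M[0,1],M[1,1])
    print('shift',d.round(1),'yaw now',round(cur,3),'turn',None if yaw is None else round(cur-yaw,3))
E
python3 - <<'E'
from h import *
go([.528,.19,.25],-.03); go([.528,.19,.17],-.03); go([.179,.52,.25])
E
```

```text
shift [-437.3 -197.8  -46.5] yaw now -0.332 turn -0.302
shift [-437.3 -197.6   33.5] yaw now -0.332 turn -0.302
shift [  0.1   0.5 -47. ] yaw now -0.332 turn None
```

>>> arm_command(
  increments=[-20,-9,-46,-0.04,0,-62,-28,-46,-0.1,0,-106,-48,-46,-0.16,0,-150,-68,-46,-0.22,0,-195,-88,-46,-0.3,0,-240,-108,-46,-0.3,0,-285,-129,-46,-0.3,0,-330,-149,-46,-0.3,0,-375,-170,-46,-0.3,0,-437,-198,-46,-0.3,0],
  grip_force=20,
)

```text
time: 1.1
tcp_pos: [0.5155, 0.2013, 0.2497]
eef_rot: [-0.0, 0.016, 1.0, 0.0]
ft_force: [0.2, 0.6, -0.5]
grip_width: 0.001
finger_force: 0.0
```

>>> arm_command(
  increments=[0,0,0,0,0,0,0,0,0,0,0,0,0,0,0],
)

```text
time: 1.4
tcp_pos: [0.5136, 0.2043, 0.2495]
eef_rot: [-0.001, 0.015, 1.0, 0.0]
ft_force: [-0.5, 0.1, 0.0]
grip_width: -0.0
finger_force: 0.0
```

```bash
python3 - <<'E'
from h import *
s=get_state();print(s['time'],s['tcp_pos'],s['ft_force'],s['grip_width']);go([.528,.19,.165],-.03)
go([.528+.01,.19,.165-.01732],-.03)
E
```

```text
1.4 [0.51361443 0.20428412 0.24949288] [-0.5020661   0.06397764  0.04443831] -0.00013919878366592086
shift [-14.9 -13.9  84.5] yaw now -0.03 turn 0.0
shift [-25.  -13.6 101.8] yaw now -0.03 turn 0.0
```

>>> arm_command(
  increments=[-15,-14,30,0,0,-15,-14,65,0,0,-15,-14,84,0,0,-15,-14,84,0,0,-18,-14,90,0,0,-20,-14,94,0,0,-20,-14,94,0,0],
)

```text
time: 2.1
tcp_pos: [0.5349, 0.1887, 0.1566]
eef_rot: [0.001, 0.016, 1.0, 0.0]
ft_force: [0.1, -0.7, 0.1]
grip_width: -0.0
finger_force: 0.0
```

>>> arm_command(
  increments=[-1,0,2,0,0,-2,0,4,0,0,-3,0,6,0,0,-3,0,6,0,0],
)

```text
time: 2.5
tcp_pos: [0.5372, 0.188, 0.1497]
eef_rot: [-0.0, 0.016, 1.0, -0.0]
ft_force: [-0.2, -0.3, -0.5]
grip_width: 0.001
finger_force: 0.0
```

>>> arm_command(
  increments=[-1,0,2,0,0,-2,0,4,0,0,-3,0,6,0,0,-3,0,6,0,0],
)

```text
time: 2.9
tcp_pos: [0.5401, 0.1879, 0.1436]
eef_rot: [-0.0, 0.016, 1.0, -0.0]
ft_force: [-0.2, -0.0, 0.5]
grip_width: -0.001
finger_force: 0.0
```

>>> arm_command(
  increments=[-1,0,2,0,0,-2,0,4,0,0,-2,0,4,0,0],
)

```text
time: 3.2
tcp_pos: [0.5422, 0.1879, 0.1396]
eef_rot: [-0.0, 0.016, 1.0, -0.0]
ft_force: [-0.3, -0.6, 0.2]
grip_width: -0.0
finger_force: 0.0
```

>>> arm_command(
  increments=[-1,0,2,0,0,-2,0,4,0,0,-2,0,4,0,0],
)

```text
time: 3.5
tcp_pos: [0.5441, 0.1878, 0.1356]
eef_rot: [-0.0, 0.016, 1.0, -0.0]
ft_force: [-0.7, 0.1, -0.8]
grip_width: 0.001
finger_force: 0.0
```

>>> arm_command(
  increments=[-1,0,2,0,0,-1,0,2,0,0],
)

```text
time: 3.7
tcp_pos: [0.5452, 0.1878, 0.1337]
eef_rot: [-0.0, 0.016, 1.0, -0.0]
ft_force: [0.2, 0.2, -0.3]
grip_width: 0.002
finger_force: 0.0
```

```bash
python3 - <<'E'
from h import *
S=cam('scene');T=cam('top')
z=lambda d,x,y,w,h,f:cv2.resize(d['pixels'][y:y+h,x:x+w,::-1],None,fx=f,fy=f,interpolation=cv2.INTER_CUBIC)
cv2.imwrite('pics/c3.png',np.hstack([z(S,295,140,66,100,6),z(T,130,140,66,100,6)]))
p=get_state()['tcp_pos'];print(p,proj(S,p),proj(T,p))
E
```

```text
[0.54525362 0.18786348 0.13396737] [[329.46918858 186.80468359]] [[170.53684764 190.24609366]]
```

View pics/c3.png

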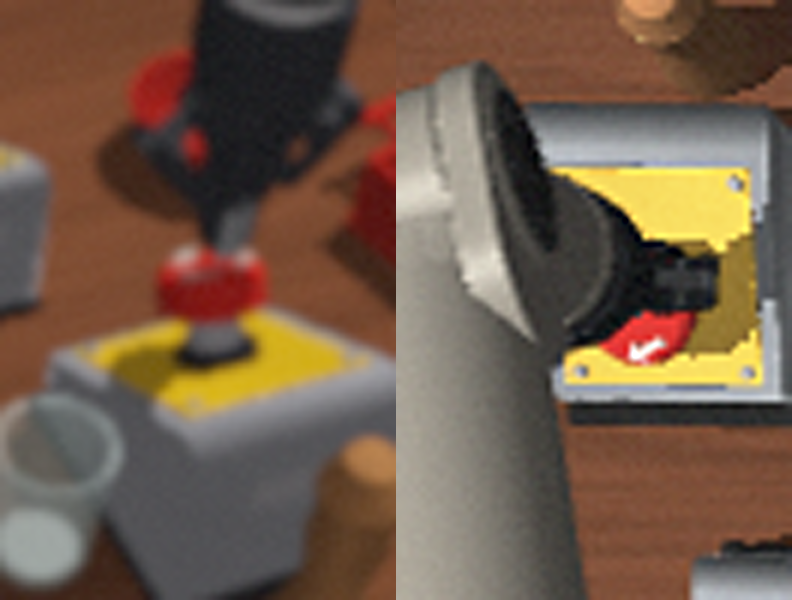

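The scene crop shows the finger meeting the head's upper edge at (235,255). The head spans y 248–320, so it looks unpressed, and there is no force either. I'll check the numbers.

```bash
python3 - <<'E'
from h import *
import pickle
S=cam('scene'); S0=pickle.load(open('d0.pkl','rb'))['scene']
st=get_state();p=st['tcp_pos'];print(p,st['joint_pos'],st['ft_force'])
for dz in(0,.01,.02,.04,.08): print(dz,((proj(S,p+[0,0,dz])[0]-[295,140])*6+2.5).round())
def red(d):
    h=cv2.cvtColor(d['pixels'],cv2.COLOR_RGB2HSV)
    m=((h[...,0]<8)|(h[...,0]>172))&(h[...,1]>150)&(h[...,2]>70)
    m=m[175:200,316:345]; v,u=np.nonzero(m); return np.bincount(v,minlength=25),u.min()+316,u.max()+316
print(red(S0),red(S))
E
```

```text
[0.54525314 0.18789541 0.13401854] [-0.56007614  0.41682958  0.27514158  1.55390011 -0.1189145   1.18729378
  1.27625341] [-0.82573378  0.71735974  0.35810562]
0 [209. 283.]
0.01 [212. 270.]
0.02 [216. 256.]
0.04 [222. 229.]
0.08 [235. 172.]
(array([ 0,  0,  0,  0,  0,  0,  4,  4,  6, 13, 13, 15, 19, 19, 19, 18, 15,
       13,  3,  0,  0,  0,  0,  0,  0]), np.int64(320), np.int64(339)) (array([ 0,  0,  0,  0,  0,  0,  1,  2,  5, 12, 15, 17, 19, 20, 19, 18, 15,
       11,  2,  0,  0,  0,  0,  0,  0]), np.int64(320), np.int64(339))
```

```bash
python3 - <<'E'
from h import *
S=cam('scene')
p=get_state()['tcp_pos']
i=cv2.resize(S['pixels'][110:200,290:390,::-1],None,fx=7,fy=7,interpolation=cv2.INTER_CUBIC)
f=lambda q:(((proj(S,q)[0]-[290,110])*7+3)).astype(int)
M=rot(get_state()['eef_rot'])
for z in np.arange(0,.16,.02): cv2.circle(i,tuple(int(a) for a in f(p+[0,0,z])),3,(0,255,0),-1)
for a in np.linspace(0,6.28,24): # disc rim of modelled head top
    n=np.array([-.5,.015,.866]);u=np.array([.866,0,.5]);v=np.array([0,1,0])
    for h,c in((0,(255,255,0)),(-.026,(255,0,255))): cv2.circle(i,tuple(int(b) for b in f(np.array([.5351,.1899,.141])+h*n+.03*(np.cos(a)*u+np.sin(a)*v))),2,c,-1)
cv2.imwrite('pics/c4.png',i)
print(rot(S['attitude'])[:,0])
E
```

```text
[0.37659823 0.92631662 0.01054964]
```

View pics/c4.png

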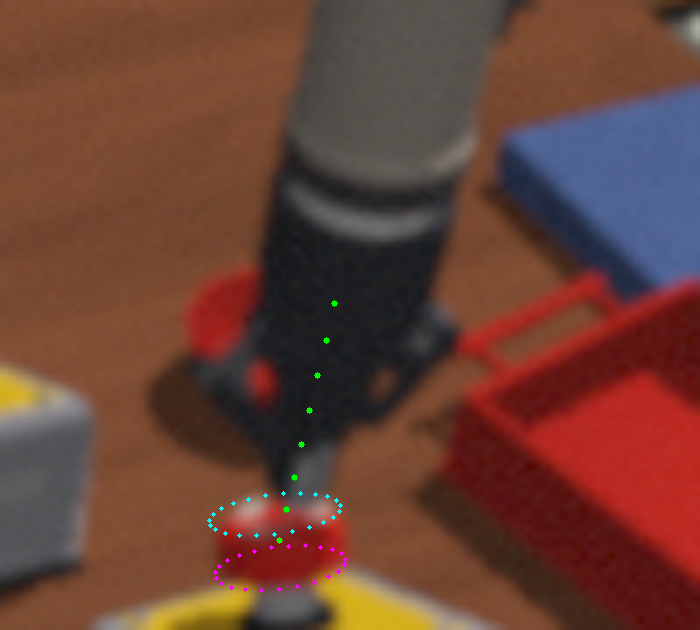

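The tool axis overlays the hand well, but the fingertips visually end near y≈500, on the head's top. They appear higher than the reported TCP. I'll continue gently and let the force show contact.

>>> arm_command(
  increments=[-1,0,2,0,0,-2,0,4,0,0,-2,0,4,0,0],
)

```text
time: 4.2
tcp_pos: [0.5471, 0.1877, 0.1296]
eef_rot: [-0.0, 0.016, 1.0, -0.0]
ft_force: [0.0, -0.3, 0.0]
grip_width: 0.0
finger_force: 0.0
```

>>> arm_command(
  increments=[-1,0,2,0,0,-2,0,4,0,0,-2,0,4,0,0],
)

```text
time: 4.5
tcp_pos: [0.5491, 0.1876, 0.1256]
eef_rot: [-0.0, 0.016, 1.0, -0.0]
ft_force: [-0.8, 0.4, 0.1]
grip_width: 0.002
finger_force: 0.0
```

```bash
python3 - <<'E'
from h import *
S=cam('scene');T=cam('top')
h=cv2.cvtColor(S['pixels'],cv2.COLOR_RGB2HSV)
m=((h[...,0]<8)|(h[...,0]>172))&(h[...,1]>150)&(h[...,2]>70)
print(m[175:200,316:345].sum(1))
p=get_state()['tcp_pos']; print(p)
z=lambda d,x,y,w,h,f:cv2.resize(d['pixels'][y:y+h,x:x+w,::-1],None,fx=f,fy=f,interpolation=cv2.INTER_NEAREST)
cv2.imwrite('pics/c5.png',np.hstack([z(S,310,165,40,50,10),z(T,150,170,40,50,10)]))
print(proj(S,p),proj(T,p))
E
```

```text
[ 0  0  0  0  0  0  0  0  4  9  9 14 20 19 19 18 14 12  1  0  0  0  0  0
  0]
[0.54918966 0.18773692 0.12587232]
[[329.64085132 189.39204985]] [[171.12333219 189.26038756]]
```

View pics/c5.png

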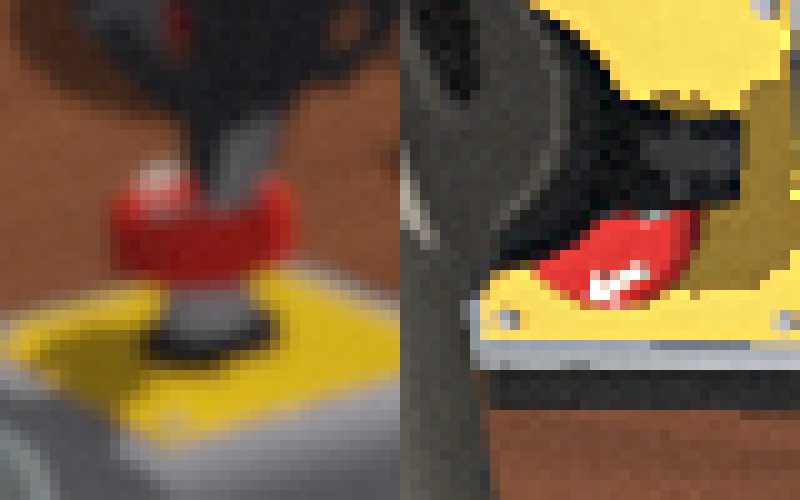

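The fingertip ends at about scene px (333.5,185.5), on the head's top face. That is some 13 mm above the reported TCP. The head has still not moved, so I'll continue.

>>> arm_command(
  increments=[-1,0,2,0,0,-2,0,4,0,0,-2,0,4,0,0],
)

```text
time: 4.9
tcp_pos: [0.5516, 0.1878, 0.1221]
eef_rot: [0.0, 0.016, 1.0, 0.0]
ft_force: [-0.8, 0.9, 1.8]
grip_width: 0.002
finger_force: 0.7
```

>>> arm_command(
  increments=[-1,0,2,0,0,-2,0,4,0,0,-2,0,4,0,0],
)

```text
time: 5.2
tcp_pos: [0.5538, 0.1878, 0.118]
eef_rot: [0.001, 0.016, 1.0, 0.0]
ft_force: [-0.1, 0.6, 2.0]
grip_width: 0.0
finger_force: 1.0
```

>>> arm_command(
  increments=[-1,0,2,0,0,-2,0,4,0,0,-2,0,4,0,0],
)

```text
time: 5.5
tcp_pos: [0.5559, 0.1877, 0.1141]
eef_rot: [0.001, 0.016, 1.0, 0.0]
ft_force: [1.3, 0.3, 4.4]
grip_width: -0.002
finger_force: 1.6
```

>>> arm_command(
  increments=[-1,0,2,0,0,-2,0,3,0,0,-2,0,3,0,0],
)

```text
time: 5.8
tcp_pos: [0.5573, 0.1878, 0.1121]
eef_rot: [0.0, 0.016, 1.0, 0.0]
ft_force: [-1.0, 0.0, 6.9]
grip_width: 0.0
finger_force: 4.0
```

>>> arm_command(
  increments=[-1,0,2,0,0,-1,0,2,0,0],
)

```text
time: 6.0
tcp_pos: [0.5578, 0.1879, 0.1119]
eef_rot: [-0.0, 0.016, 1.0, 0.001]
ft_force: [-5.5, -1.6, 15.2]
grip_width: -0.003
finger_force: 8.0
```

>>> arm_command(
  increments=[5,0,-10,0,0,12,0,-25,0,0,20,0,-60,0,0,20,0,-100,0,0,20,0,-120,0,0,20,0,-120,0,0],
)

```text
time: 6.6
tcp_pos: [0.5397, 0.1886, 0.2328]
eef_rot: [0.003, 0.016, 1.0, 0.001]
ft_force: [-0.3, 0.2, 0.2]
grip_width: -0.003
finger_force: 0.0
```

```bash
python3 - <<'E'
from h import *
import pickle
S=cam('scene')
def f(S):
    h=cv2.cvtColor(S['pixels'],cv2.COLOR_RGB2HSV)
    m=((h[...,0]<8)|(h[...,0]>172))&(h[...,1]>150)&(h[...,2]>70)
    print(m[175:205,316:345].sum(1))
f(pickle.load(open('d0.pkl','rb'))['scene']);f(S)
p=get_state()['tcp_pos'];print(p)
z=lambda d,x,y,w,h,f:cv2.resize(d['pixels'][y:y+h,x:x+w,::-1],None,fx=f,fy=f,interpolation=cv2.INTER_CUBIC)
i=z(S,290,100,80,60,10)
for dz in(0,.019): cv2.circle(i,tuple(int(a) for a in ((proj(S,p+[0,0,dz])[0]-[290,100])*10+4.5)),4,(0,255,0),-1)
cv2.imwrite('pics/c6.png',i)
E
```

```text
[ 0  0  0  0  0  0  4  4  6 13 13 15 19 19 19 18 15 13  3  0  0  0  0  0
  0  0  0  0  0  0]
[ 0  0  0  0  0  0  0  0  0  4  4  7 11 12 14 19 19 18 16 14 13 12  2  0
  0  0  0  0  0  0]
[0.5384888  0.18820865 0.23036936]
```

View pics/c6.png

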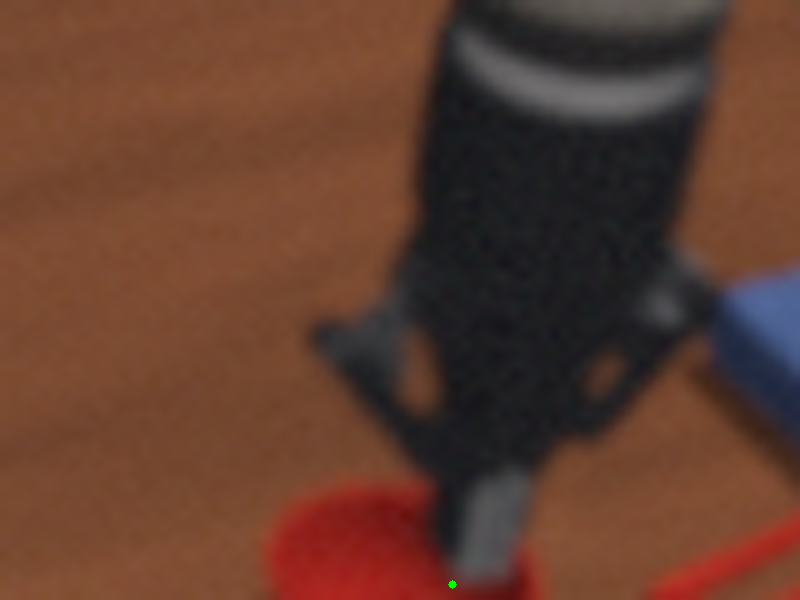

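The head dropped about 3.5 px and stays down, so it is latched. The finger also overlays the reported TCP within about 5 mm. Next is the thickness grip. I'll first touch the deck to check the tool height.

```bash
python3 - <<'E'
from h import *
go([.56,-.265,.2],.065)
E
```

```text
shift [ -35.8 -452.3   30. ] yaw now -0.032 turn -0.097
```

>>> arm_command(
  increments=[-4,-45,0,-0.1,0,-8,-90,0,-0.1,0,-12,-135,0,-0.1,0,-16,-180,0,-0.1,0,-20,-225,0,-0.1,0,-24,-270,0,-0.1,0,-28,-315,0,-0.1,0,-32,-360,0,-0.1,0,-36,-410,0,-0.1,0,-36,-452,0,-0.1,0],
)

```text
time: 7.65
tcp_pos: [0.5581, -0.2668, 0.2264]
eef_rot: [-0.002, -0.033, 0.999, 0.001]
ft_force: [0.6, 0.0, -0.1]
grip_width: 0.001
finger_force: 0.0
```

>>> arm_command(
  increments=[0,0,0,0,0,0,0,0,0,0],
)

```text
time: 7.85
tcp_pos: [0.558, -0.2657, 0.2266]
eef_rot: [-0.002, -0.032, 0.999, 0.001]
ft_force: [0.8, 1.0, 0.7]
grip_width: 0.0
finger_force: 0.0
```

```bash
python3 - <<'E'
from h import *
print(get_state()['tcp_pos']);go([.56,-.265,.08],.065)
E
```

```text
[ 0.55795034 -0.26570729  0.22660414]
shift [ -2.7   0.3 146.6] yaw now 0.064 turn -0.001
```

>>> arm_command(
  increments=[-2,0,40,0,0,-2,0,80,0,0,-2,0,115,0,0,-2,0,135,0,0,-2,0,145,0,0,-2,0,145,0,0],
)

```text
time: 8.45
tcp_pos: [0.5611, -0.2618, 0.082]
eef_rot: [-0.002, -0.035, 0.999, 0.002]
ft_force: [-0.4, 0.0, 1.0]
grip_width: 0.003
finger_force: 0.0
```

>>> arm_command(
  increments=[0,0,2,0,0,0,0,4,0,0,0,0,4,0,0],
)

```text
time: 8.75
tcp_pos: [0.5626, -0.2649, 0.081]
eef_rot: [0.001, -0.034, 0.999, -0.0]
ft_force: [-0.2, -0.2, -0.3]
grip_width: 0.002
finger_force: 0.0
```

>>> arm_command(
  increments=[0,0,2,0,0,0,0,4,0,0,0,0,4,0,0],
)

```text
time: 9.05
tcp_pos: [0.5617, -0.2646, 0.0758]
eef_rot: [-0.0, -0.034, 0.999, 0.0]
ft_force: [0.5, 0.9, -0.1]
grip_width: -0.001
finger_force: 0.0
```

>>> arm_command(
  increments=[0,0,2,0,0,0,0,4,0,0,0,0,4,0,0],
)

```text
time: 9.35
tcp_pos: [0.5616, -0.2645, 0.0715]
eef_rot: [-0.0, -0.034, 0.999, 0.0]
ft_force: [0.0, -0.2, -0.3]
grip_width: 0.0
finger_force: 0.0
```

>>> arm_command(
  increments=[0,0,2,0,0,0,0,4,0,0,0,0,4,0,0],
)

```text
time: 9.65
tcp_pos: [0.5616, -0.2645, 0.0675]
eef_rot: [-0.0, -0.034, 0.999, 0.0]
ft_force: [-0.4, 0.2, -0.1]
grip_width: -0.001
finger_force: 0.0
```

>>> arm_command(
  increments=[0,0,2,0,0,0,0,3,0,0,0,0,3,0,0],
)

```text
time: 9.95
tcp_pos: [0.5618, -0.2645, 0.0648]
eef_rot: [-0.0, -0.034, 0.999, 0.0]
ft_force: [-0.5, 0.8, -0.6]
grip_width: 0.002
finger_force: 0.0
```

>>> arm_command(
  increments=[0,0,3,0,0,0,0,6,0,0,0,0,6,0,0],
)

```text
time: 10.25
tcp_pos: [0.5614, -0.2644, 0.0583]
eef_rot: [-0.001, -0.034, 0.999, 0.0]
ft_force: [-0.7, -0.3, 0.6]
grip_width: -0.0
finger_force: 0.0
```

>>> arm_command(
  increments=[0,0,3,0,0,0,0,6,0,0,0,0,6,0,0],
)

```text
time: 10.55
tcp_pos: [0.5614, -0.2644, 0.0523]
eef_rot: [-0.001, -0.034, 0.999, 0.0]
ft_force: [-0.5, 0.3, 1.0]
grip_width: -0.005
finger_force: 0.0
```

>>> arm_command(
  increments=[0,0,2,0,0,0,0,4,0,0,0,0,4,0,0],
)

```text
time: 10.85
tcp_pos: [0.5617, -0.2645, 0.0486]
eef_rot: [-0.0, -0.034, 0.999, 0.0]
ft_force: [0.1, 0.2, 0.9]
grip_width: -0.002
finger_force: 0.0
```

>>> arm_command(
  increments=[0,0,2,0,0,0,0,4,0,0,0,0,4,0,0],
)

```text
time: 11.15
tcp_pos: [0.5622, -0.2648, 0.0468]
eef_rot: [0.001, -0.034, 0.999, 0.0]
ft_force: [-2.0, 1.2, 8.0]
grip_width: -0.002
finger_force: 4.0
```

>>> arm_command(
  increments=[0,0,2,0,0,0,0,3,0,0,0,0,3,0,0],
)

```text
time: 11.45
tcp_pos: [0.5623, -0.2649, 0.0466]
eef_rot: [0.001, -0.034, 0.999, 0.0]
ft_force: [-5.8, 3.0, 20.0]
grip_width: -0.0
finger_force: 10.0
```

Deck contact came at a reported z of about 0.0475, where the deck is 0.066, so the real tip is about 19 mm above the reported TCP. I'll lift slightly and push the grip to +y.

>>> arm_command(
  increments=[0,0,-14,0,0,0,0,-14,0,0,0,4,-14,0,0,0,8,-14,0,0,0,12,-14,0,0,0,16,-14,0,0,0,20,-14,0,0,0,24,-14,0,0,0,28,-14,0,0,0,32,-14,0,0],
)

```text
time: 12.45
tcp_pos: [0.5595, -0.2333, 0.0559]
eef_rot: [-0.0, -0.034, 0.999, -0.001]
ft_force: [0.2, -1.8, -1.5]
grip_width: 0.0
finger_force: 1.1
```

>>> arm_command(
  increments=[0,4,0,0,0,0,8,0,0,0,0,12,0,0,0,0,16,0,0,0,0,20,0,0,0,0,24,0,0,0,0,28,0,0,0,0,32,0,0,0],
)

```text
time: 13.25
tcp_pos: [0.5573, -0.2006, 0.056]
eef_rot: [-0.0, -0.034, 0.999, -0.0]
ft_force: [-2.0, -2.4, -0.6]
grip_width: -0.002
finger_force: 1.1
```

>>> arm_command(
  increments=[0,4,0,0,0,0,8,0,0,0,0,12,0,0,0,0,14,0,0,0],
)

```text
time: 13.65
tcp_pos: [0.5567, -0.1861, 0.0561]
eef_rot: [0.0, -0.034, 0.999, 0.0]
ft_force: [-1.2, -2.0, -0.2]
grip_width: 0.001
finger_force: 1.0
```

>>> arm_command(
  increments=[0,4,0,0,0,0,8,0,0,0,0,12,0,0,0,0,14,0,0,0],
)

```text
time: 14.05
tcp_pos: [0.5557, -0.1721, 0.0561]
eef_rot: [0.0, -0.034, 0.999, 0.0]
ft_force: [-1.7, -2.4, 0.2]
grip_width: 0.002
finger_force: 1.0
```

>>> arm_command(
  increments=[0,3,0,0,0,0,6,0,0,0,0,6,0,0,0],
)

```text
time: 14.35
tcp_pos: [0.5557, -0.1718, 0.0562]
eef_rot: [0.001, -0.033, 0.999, -0.004]
ft_force: [1.4, -7.4, -3.4]
grip_width: -0.001
finger_force: 4.2
```

>>> arm_command(
  increments=[0,3,0,0,0,0,5,0,0,0,0,5,0,0,0],
)

```text
time: 14.65
tcp_pos: [0.5557, -0.1719, 0.0564]
eef_rot: [0.002, -0.031, 0.999, -0.007]
ft_force: [2.5, -15.5, -6.2]
grip_width: -0.002
finger_force: 7.3
```

>>> arm_command(
  increments=[0,-12,0,0,0,0,-22,0,0,0,0,-22,-30,0,0,0,-22,-70,0,0,0,-22,-115,0,0,0,-22,-160,0,0,0,-22,-180,0,0,10,30,-180,0,0,20,70,-180,0,0,30,115,-180,0,0],
)

```text
time: 15.65
tcp_pos: [0.5168, -0.0463, 0.2364]
eef_rot: [0.001, -0.035, 0.999, 0.001]
ft_force: [1.3, 1.0, 0.7]
grip_width: 0.004
finger_force: 0.0
```

>>> arm_command(
  increments=[0,40,0,0.03,85,0,80,0,0.1,85,0,120,0,0.1,85,0,160,0,0.1,85,0,200,0,0.1,85,0,200,0,0.1,85,0,200,0,0.1,85],
)

```text
time: 16.35
tcp_pos: [0.5027, 0.1529, 0.236]
eef_rot: [-0.0, 0.013, 1.0, 0.001]
ft_force: [0.1, -1.3, 0.1]
grip_width: 0.996
finger_force: 0.0
```

```bash
python3 - <<'E'
from h import *
T=cam('top');S=cam('scene')
z=lambda d,x,y,w,h,f:cv2.resize(d['pixels'][y:y+h,x:x+w,::-1],None,fx=f,fy=f,interpolation=cv2.INTER_CUBIC)
cv2.imwrite('pics/c7.png',np.hstack([z(T,155,155,165,60,4.8),]))
cv2.imwrite('pics/c7.png',np.vstack([z(T,155,135,160,75,5),z(S,290,130,160,45,5)]))
s=get_state();print(s['time'],s['tcp_pos']); go([.535,.19,.23],.4)
g=cv2.cvtColor(T['pixels'],cv2.COLOR_RGB2GRAY)[165:195,255:315]
print((g<50).sum(0))
E
```

```text
16.45 [0.50351734 0.14956018 0.23617287]
shift [-30.1  41.4   6.2] yaw now -0.033 turn -0.433
[19 13  0  0  0  0  0  0  0  0  0  0  0  0  0  0  0  3 16 18  7  9 17 10
  1  2  2  2  2  2  2  2  2  2  2  2  1  2  2  2  1  2  1  1  1  1  1  1
  1  2  2  2  0  0  0  0  0  0  0  0]
```

View pics/c7.png

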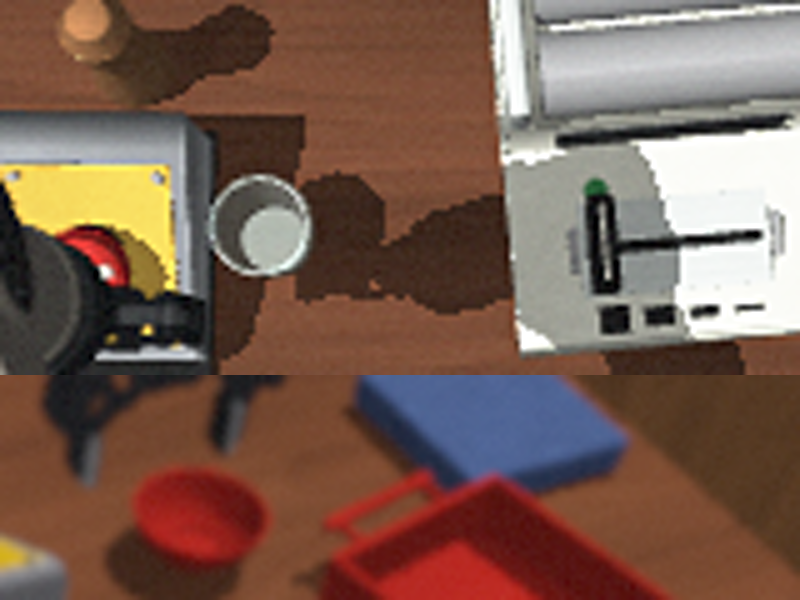

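The top crop shows the grip at (600,245), at the left end of the slot beside the green dot, so it is at the thick end. The tableware is undisturbed and the head is still down. Next I'll grasp the head, starting at yaw +0.4.

```bash
python3 - <<'E'
from h import *
go([.547,.189,.236],.4); go([.547,.189,.08],.4)
E
```

```text
shift [-42.2  40.8   0.2] yaw now -0.033 turn -0.433
shift [-42.2  40.9 156.2] yaw now -0.033 turn -0.433
```

>>> arm_command(
  increments=[-20,20,0,-0.13,85,-42,41,0,-0.26,85,-42,41,0,-0.38,85,-42,41,0,-0.43,85,-42,41,30,-0.43,85,-42,41,60,-0.43,85,-42,41,60,-0.43,85,-42,41,60,-0.43,85],
)

```text
time: 17.25
tcp_pos: [0.5469, 0.1887, 0.1763]
eef_rot: [-0.0, -0.197, 0.98, -0.0]
ft_force: [1.8, -0.2, 1.7]
grip_width: 0.993
finger_force: 0.0
```

```bash
python3 - <<'E'
from h import *
print(get_state()['tcp_pos']);go([.547,.189,.08],.4)
E
```

```text
[0.54694691 0.18865138 0.17630973]
shift [-0.2  0.3 96.3] yaw now 0.396 turn -0.004
```

>>> arm_command(
  increments=[0,0,20,0,85,0,0,40,0,85,0,0,60,0,85,0,0,75,0,85,0,0,80,0,85,0,0,80,0,85],
)

```text
time: 17.85
tcp_pos: [0.5476, 0.1899, 0.0971]
eef_rot: [0.001, -0.198, 0.98, 0.0]
ft_force: [0.7, -0.4, 0.2]
grip_width: 0.999
finger_force: 0.0
```

>>> arm_command(
  increments=[0,0,4,0,85,0,0,8,0,85,0,0,12,0,85,0,0,16,0,85,0,0,16,0,85],
)

```text
time: 18.35
tcp_pos: [0.5462, 0.1898, 0.0793]
eef_rot: [-0.001, -0.198, 0.98, -0.0]
ft_force: [-0.7, -0.1, 0.0]
grip_width: 0.993
finger_force: 0.0
```

Clear of contact. I'll close at 20 N.

>>> arm_command(
  increments=[0,0,0,0,40,0,0,0,0,40,0,0,0,0,40,0,0,0,0,40,0,0,0,0,40,0,0,0,0,40],
  grip_force=20,
)

```text
time: 18.95
tcp_pos: [0.5474, 0.1893, 0.0804]
eef_rot: [0.001, -0.198, 0.98, -0.0]
ft_force: [-0.2, -1.8, 2.9]
grip_width: 0.705
finger_force: 21.2
```

It grips at 60 mm, which matches the head. Now I'll turn it clockwise (+).

>>> arm_command(
  increments=[0,0,0,0.06,40,0,0,0,0.12,40,0,0,0,0.18,40,0,0,0,0.24,40,0,0,0,0.3,40,0,0,0,0.3,40],
)

```text
time: 19.55
tcp_pos: [0.5478, 0.1907, 0.0801]
eef_rot: [0.001, -0.049, 0.999, 0.001]
ft_force: [2.7, -1.2, -0.5]
grip_width: 0.698
finger_force: 21.7
```

>>> arm_command(
  increments=[0,0,0,0.06,40,0,0,0,0.12,40,0,0,0,0.18,40,0,0,0,0.24,40,0,0,0,0.3,40,0,0,0,0.3,40],
)

```text
time: 20.15
tcp_pos: [0.5482, 0.1912, 0.0806]
eef_rot: [0.002, 0.1, 0.995, 0.001]
ft_force: [3.0, 0.1, 2.1]
grip_width: 0.687
finger_force: 23.6
```

>>> arm_command(
  increments=[0,0,0,0.06,40,0,0,0,0.12,40,0,0,0,0.18,40,0,0,0,0.24,40,0,0,0,0.24,40],
)

```text
time: 20.65
tcp_pos: [0.5492, 0.1909, 0.0815]
eef_rot: [0.003, 0.218, 0.976, 0.002]
ft_force: [4.0, -1.9, 4.5]
grip_width: 0.689
finger_force: 39.5
```

>>> arm_command(
  increments=[0,0,0,0,85,0,0,0,0,85,0,0,0,0,85,0,0,0,0,85,0,0,0,0,85],
)

```text
time: 21.15
tcp_pos: [0.5461, 0.1903, 0.0796]
eef_rot: [-0.001, 0.219, 0.976, -0.0]
ft_force: [0.4, 0.1, -0.2]
grip_width: 0.996
finger_force: 0.0
```

>>> arm_command(
  increments=[0,0,-10,0,85,0,0,-30,0,85,0,0,-60,0,85,0,0,-100,0,85,0,0,-140,0,85,20,0,-150,0,85,60,0,-150,0,85,100,0,-150,0,85,140,0,-150,0,85,140,0,-150,0,85],
)

```text
time: 22.15
tcp_pos: [0.4146, 0.2543, 0.2308]
eef_rot: [-0.002, 0.214, 0.977, 0.001]
ft_force: [-0.4, 0.6, 0.0]
grip_width: 0.996
finger_force: 0.0
```

```bash
python3 - <<'E'
from h import *
import pickle
D=pickle.load(open('d0.pkl','rb'))
T=cam('top');S=cam('scene')
def f(S):
    h=cv2.cvtColor(S['pixels'],cv2.COLOR_RGB2HSV)
    m=((h[...,0]<8)|(h[...,0]>172))&(h[...,1]>150)&(h[...,2]>70)
    print(m[178:200,316:345].sum(1))
f(D['scene']);f(S);print(get_state()['tcp_pos'])
z=lambda d,x,y,w,h,f:cv2.resize(d['pixels'][y:y+h,x:x+w,::-1],None,fx=f,fy=f,interpolation=cv2.INTER_CUBIC)
cv2.imwrite('pics/c8.png',np.vstack([z(T,140,120,200,90,4),np.hstack([z(S,290,165,100,60,4),z(D['scene'],290,165,100,60,4)])]))
E
```

```text
[ 0  0  0  4  4  6 13 13 15 19 19 19 18 15 13  3  0  0  0  0  0  0]
[ 0  0  0  2  1  4 10 11 17 19 19 19 18 15 13  2  0  0  0  0  0  0]
[0.41977905 0.25041643 0.2309903 ]
```

View pics/c8.png

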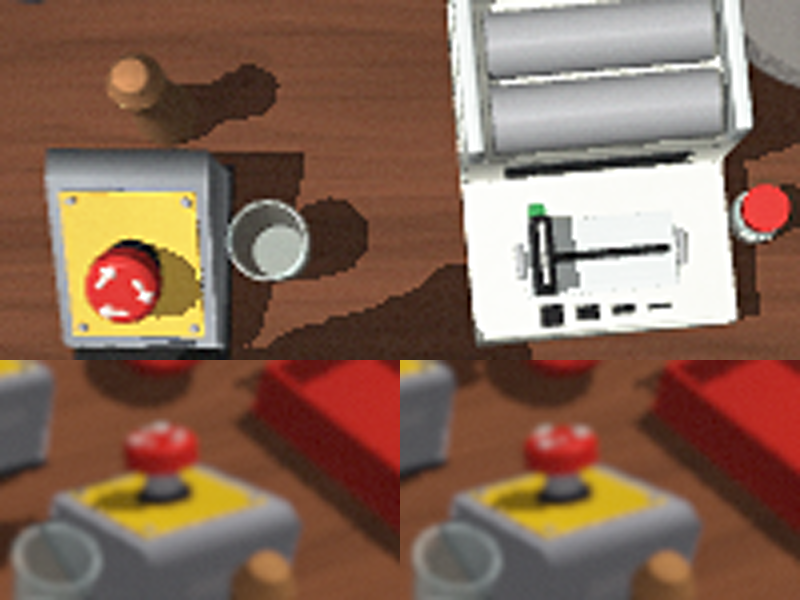

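The head at top-crop (123,285) is turned, its arrows have rotated, and it is fully up: the scene mask matches the start rows. The grip at (541,255) is at the green-dot end, and the tumbler, mill and jar are in place. I'll settle the arm and hand in.

>>> arm_command(
  increments=[0,0,0,0,85,0,0,0,0,85,0,0,0,0,85],
)

```text
time: 22.55
tcp_pos: [0.4212, 0.2489, 0.23]
eef_rot: [0.0, 0.22, 0.975, -0.0]
ft_force: [0.1, 0.3, -1.4]
grip_width: 0.995
finger_force: 0.0
```

```bash
python3 -c "
from bench import close_job
print(close_job())"
```

```text
the job is handed in; nothing more can be done
None
```

The job is done and handed in at about 22.6 s: I latched the stop, slid the thickness grip to its end stop at the green dot, then turned the head clockwise until it sprang fully up. The last pictures showed the tumbler, mill and jar where they stood; I did not re-check the other tableware, and no verdict came back.

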